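# Rebuild the washed filter unit on its stand

## Task

The parts of the filter unit have been washed and lie about on the mat: put the unit together again on its steel stand. From the bottom up it goes perforated support plate, plain collar, hopper, and the knobbed cover on top, each one upright and fully seated with its spigot in the part below. Let go of everything and leave the bottle, the timer and the tally counter where they stand.

Things in the scene. Friction and masses are not known exactly. Their poses are not given: they have to be found in the camera images.
- stand: Fixed round steel filter stand, 48 mm high: foot disc 84 mm diameter, 8 mm thick; column 52 mm; cup 66 mm diameter at the top with flat rim at 48 mm and a round bore 48 mm wide, 9 mm deep. A hose nozzle sticks out along the stand's +x to 59 mm from the axis at 20 mm height. Origin: centre of the foot's underside; z up.
- support_plate: Perforated support plate, steel, round: disc 60 mm diameter from 6 to 20 mm above the origin; recess 48 mm wide, 8 mm deep in its top, with small dark holes in the floor; below it a spigot 40 mm wide, 6 mm high, chamfered 3 mm. 0.12 kg. Origin: centre of the spigot's underside; z up. Lowest part: seated, its origin is 42 mm above the stand's.
- collar: Plain collar, white plastic: straight open ring, 60 mm outer diameter from 6 to 36 mm above the origin; bore 48 mm wide down to 10 mm, then a 32 mm through hole; below it a spigot 40 mm wide, 6 mm high, chamfered 3 mm. 0.10 kg. Origin: centre of the spigot's underside; z up. Second part: seated, its origin is 14 mm above the plate's.
- hopper: Hopper, white plastic, 58 mm tall: open cylinder 62 mm outer diameter, wall 3 mm, from 28 to 58 mm above the origin (grip here); below, a cone down to a 40 mm neck at 10 mm, a 58 mm flange from 6 to 10 mm and a spigot 40 mm wide, 6 mm high, chamfered 3 mm. 0.12 kg. Origin: centre of the spigot's underside; z up. Third: seated, its origin is 30 mm above the collar's.
- cover: Cover, white plastic: disc 66 mm diameter from 6 to 12 mm above the origin, round knob 22 mm wide on it up to 34 mm (grip here); below, a spigot 48 mm wide, 6 mm high, chamfered 3 mm, that goes loosely into the hopper's 56 mm mouth. 0.09 kg. Origin: centre of the spigot's underside; z up. Top part: seated, its origin is 52 mm above the hopper's.
- bottle: Bystander: orange-brown reagent bottle with white cap, 46 mm diameter, 98 mm high. Origin: centre of its underside.
- tally: Bystander: round chromed hand tally counter lying on the mat, 52 x 52 x 22 mm. Origin: centre of its underside.
- timer: Bystander: white bench timer with a display and three keys, 42 x 72 x 65 mm. Origin: centre of its underside.

How it is judged:
At the end, for the whole second after the job is handed in: Plate seated on the stand, collar on the plate, hopper on the collar, cover on the hopper: each origin within 7 mm of the axis of the part below and within 3 mm of its seated height (42, 14, 30, 52 mm above the origin below), all within 0.06 rad of upright and at rest (horizontal distance between support_plate and stand below 0.007 m and z of support_plate in the frame of stand between 0.039 and 0.045 m and angle between each of support_plate, collar, hopper, cover's own z axis and vertical below 0.06 rad and linear speed of each of support_plate, collar, hopper, cover below 0.02 m/s and angular speed of each of support_plate, collar, hopper, cover below 0.2 rad/s and horizontal distance between collar and support_plate below 0.007 m and z of collar in the frame of support_plate between 0.011 and 0.017 m and horizontal distance between hopper and collar below 0.007 m and z of hopper in the frame of collar between 0.027 and 0.033 m and horizontal distance between cover and hopper below 0.007 m and z of cover in the frame of hopper between 0.049 and 0.055 m); the robot touches nothing.
It fails at once if the bottle is moved by more than 20 mm (distance of bottle from where it was at the start of the episode above 0.02 m).
It fails at once if the tally counter is moved by more than 20 mm (distance of tally from where it was at the start of the episode above 0.02 m).
It fails at once if the timer is moved by more than 20 mm (distance of timer from where it was at the start of the episode above 0.02 m).
It also fails if it takes over 118 s, if anything falls off the work surface, if the arm or the gripper's body presses on something with over 40 N, if the wrist force passes 120 N, or if a joint passes its speed limit or range.

## Robot

A 6-joint arm with a two-finger parallel gripper is mounted at the origin on a cart in front of the work surface, level with it; the furniture and walls round the work are solid. World frame = base frame: x ahead of the robot, y to its left, z up, the work surface at z = 0. Lengths are in m, angles in rad, forces in N, time in s.
With the tool pointing down it reaches from about 0.275 to 0.85 m from the base axis. Payload 19 kg.
Tool frame: the origin (TCP) lies where the fingers leave the gripper's body, on its centre line; the fingertips stand 73 mm ahead of it and the grasp point (between the pads) lies 54 mm ahead of it; z points along the fingers, y is the line along which they close (so a half turn about z gives the same grasp; the last joint's range is limited). The gripper opens to 85 mm and grips with 20 to 120 N. Pads are 22 mm wide; open, the fingers measure 114 mm over their backs; the gripper's body (76 mm by 85 mm) begins 54 mm behind the grasp point. The pads swing forward as they close: fully open they stand 13 mm farther back than shut.
Start: joints at [-1.25, 0.15, 1.437, -0, 1.554, -0.134], TCP at [0.253, -0.517, 0.304] pointing down, gripper open.
Joint ranges: [-2.8, 2.8], [-0.68, 2.1], [0.12, 2.68], [-1.39, 4.53], [0.16, 2.79], [-2.81, 2.81]. Speed limits (rad/s): [1.89, 1.89, 2.22, 3.01, 3.01, 3.01].

## Interface

Orientations are given as a unit quaternion [w, x, y, z].
In Python, from workcell import monitor, cams, order gives the robot as it stands.
- The arm moves only by the shell command python3 -m crank 'ROWS' [FORCE]. ROWS is JSON, a list of rows, each an object with "hand": the closure, from -1 (fully open) to 1 (shut); "slide": the shift along the world's x, y, z normalised to -1 to 1, where 1 is 500 mm, a list of three; "dr": the turn, a rotation vector about the world's x, y, z normalised to -1 to 1, where 1 is pi/4 rad, a list of three. A call has 1 to 10 rows; each row is the pose to reach, as a shift and turn from the pose commanded when the call began; what a row does not reach only later rows make up. A row lasts 1/10 s, in which the tool goes at most 50 mm and 8.59 degrees, less where a joint would pass 70% of its speed; a pose out of reach is approached as far as the arm can. A call with a number of a shift or a turn outside -1 to 1 is refused whole. A call with a gripper value outside its range is refused whole. The fingers move at their own pace and stop on an object; FORCE is the grip in N (left out, the last holds). Time passes only in rows, so rows that repeat a pose let the fingers close. It gives the time, the measured TCP pose, the force, the opening and the grip force at its end, in the units of the state.
- monitor.read_state(): the state, without advancing time (a new reading comes with each control period).
- cams.capture(name): name is "scene" or "top" or "wrist"; returns the picture (420x560x3 uint8, blue, green, red); there is no depth.
- cams.camera_model(name): a dict with "intrinsics" (3x3 intrinsics, pixels), "origin" and "rotation" of the camera in the world; the wrist camera has in their place "hand_eye" (4x4, takes a point from camera to tool coordinates, whose origin is the TCP and whose axes are the flange's). Camera axes: x right, y up, looking along -z (the intrinsics and any distortion apply to the point x, -y, -z); pixel columns grow to the right and rows downward; lengths in m; the calibration is good to about 2 mm. The wrist camera is an equidistant fisheye: a pixel r from the principal point sees the ray r / f radians off the axis. A picture is of the moment at which its call begins: read the wrist's pose just before it. camera_model takes no time and is no camera call.
- order.close_job(): hands the job in; it is judged then, once.
The state is a dict: "time_s": time; "joints": joint angles; "qvel": joint speeds; "joint_efforts": joint torques, N m; "tool_pos": TCP position; "tool_rot": TCP orientation; "ft_force": force on the tool from outside, world axes, zero at the start; "wrist_torque": the same for the moment, N m; "finger_gap": finger opening in m; "grasp_force": force on a finger pad.
Only numpy, scipy, OpenCV 4.12 (cv2) and the standard library are available. Lean on these libraries where they do the work, as an engineer would, in place of code of your own. Each camera call takes 0.05 s, during which the arm holds its last target. There are 200 camera calls.

## Working session

There is one attempt and no reset: what is moved stays moved. The work goes in short steps, Python scripts to look and compute and a shell command to move; the robot and the scene stay as the last step left them, time stands still between calls to the robot, and variables do not carry over. Pictures are saved under pics/ and viewed, at most 14 in all, crops included, and the job is handed in when it is done.

```bash
ls; mkdir -p pics
python3 - <<'E'
from workcell import monitor,cams
import cv2
for n in ["scene","top"]:
    cv2.imwrite(f"pics/{n}0.png",cams.capture(n)); m=cams.camera_model(n); print(n,m)
print(cams.camera_model("wrist")); print(monitor.read_state())
E
```

```text
pics
scene {'intrinsics': array([[418.21229741,   0.        , 279.08730223],
       [  0.        , 418.21229741, 219.24920517],
       [  0.        ,   0.        ,   1.        ]]), 'origin': array([0.09347156, 0.83250379, 0.55602501]), 'rotation': array([-0.2922342 , -0.1616624 ,  0.45815178,  0.82374838])}
top {'intrinsics': array([[416.41126396,   0.        , 280.5785609 ],
       [  0.        , 416.41126396, 215.44912342],
       [  0.        ,   0.        ,   1.        ]]), 'origin': array([0.47249153, 0.20798914, 0.98020957]), 'rotation': array([-0.70374118, -0.05349562,  0.04236479,  0.70717169])}
{'intrinsics': array([[325.1922621 ,   0.        , 273.76932472],
       [  0.        , 325.1922621 , 208.9954915 ],
       [  0.        ,   0.        ,   1.        ]]), 'hand_eye': array([[ 9.94471529e-04,  9.47693577e-01,  3.19180037e-01,
         8.21771859e-02],
       [ 9.99999208e-01, -6.96357306e-04, -1.04811504e-03,
        -1.21263178e-03],
       [-7.71028537e-04,  3.19180826e-01, -9.47693519e-01,
        -7.12318407e-02],
       [ 0.00000000e+00,  0.00000000e+00,  0.00000000e+00,
         1.00000000e+00]])}
{'time_s': 0.1, 'joints': array([-1.25002364e+00,  1.50926572e-01,  1.43792409e+00,  1.12272837e-06,
        1.55377246e+00, -1.33962978e-01]), 'qvel': array([ 0.00328245,  0.00139179, -0.00085327,  0.00080823,  0.00048375,
        0.00025537]), 'joint_efforts': array([ 3.26556219e-03, -7.14385629e+01, -5.71795642e+01, -1.48284626e-04,
        7.17092465e-03,  5.83731071e-05]), 'tool_pos': array([ 0.25251565, -0.51644497,  0.3033625 ]), 'tool_rot': array([-5.13038677e-04,  9.74262969e-01,  2.25413846e-01, -4.74964165e-05]), 'ft_force': array([ 0.2911339 , -0.29753249, -0.07118253]), 'wrist_torque': array([-0.00839698,  0.04136865, -0.00672895]), 'grasp_force': 0.0, 'finger_gap': 0.08548924273962659}
```

View pics/scene0.png

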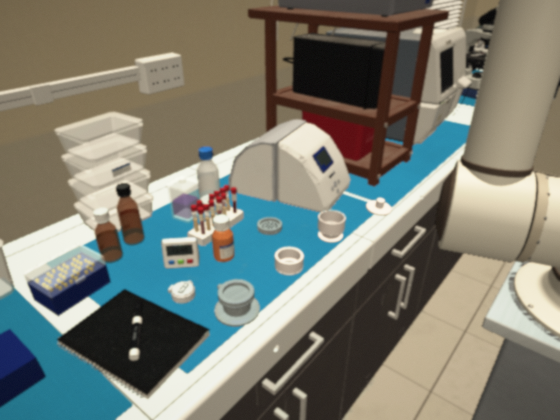

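View pics/top0.png

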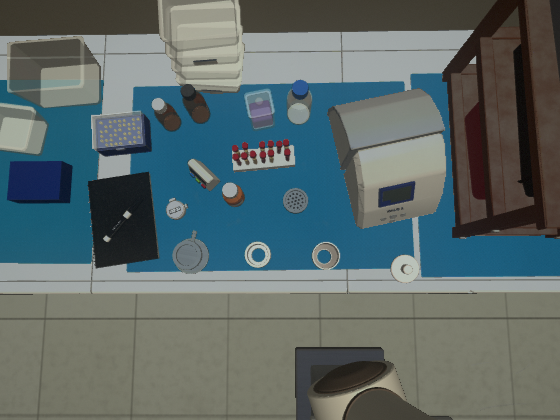

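The top view shows the stand at (190,255), plate (295,201), collar (258,255), hopper (326,256) and cover (405,268). The bystanders are the bottle (232,193), tally (176,209) and timer (203,175). I'll get coarse positions from this and zoom in.

```bash
cat > h.py <<'E'
import numpy as np,cv2
from scipy.spatial.transform import Rotation as R
from workcell import monitor,cams
def q(v): return R.from_quat([v[1],v[2],v[3],v[0]])
def ray(name,px,st=None):
    m=cams.camera_model(name);K=m["intrinsics"]
    a=(px[0]-K[0,2])/K[0,0];b=(px[1]-K[1,2])/K[1,1]
    if name=="wrist":
        r=np.hypot(a,b)+1e-12;s=np.sin(r)/r
        d=np.array([a*s,-b*s,-np.cos(r)])
        H=m["hand_eye"];T=q(st["tool_rot"])
        return T.apply(H[:3,3])+st["tool_pos"],T.apply(H[:3,:3]@d)
    return m["origin"],q(m["rotation"]).apply([a,-b,-1])
def plane(name,px,z,st=None):
    o,d=ray(name,px,st);return o+d*(z-o[2])/d[2]
def proj(name,P,st=None):
    m=cams.camera_model(name);K=m["intrinsics"]
    if name=="wrist":
        p=q(st["tool_rot"]).inv().apply(np.array(P)-st["tool_pos"]);H=m["hand_eye"];c=H[:3,:3].T@(p-H[:3,3])
        x,y,z=c[0],-c[1],-c[2];rr=np.hypot(x,y);t=np.arctan2(rr,z);f=t/(rr+1e-12)
        return np.array([K[0,0]*x*f+K[0,2],K[1,1]*y*f+K[1,2]])
    c=q(m["rotation"]).inv().apply(np.array(P)-m["origin"]);return np.array([-K[0,0]*c[0]/c[2]+K[0,2],K[1,1]*c[1]/c[2]+K[1,2]])
E
python3 - <<'E'
from h import *
T=cv2.imread("pics/top0.png");S=cv2.imread("pics/scene0.png")
for n,px,z in [("stand",(190,255),.048),("plate",(295,201),.02),("collar",(258,254.5),.036),("hopper",(326,255.5),.058),("cover",(406,268),.034),("bottle",(231,188),.098),("tally",(176,209),.022),("timer",(203,175),.065)]:
    p=plane("top",px,z);print(n,p.round(3),"scene px",proj("scene",p).round())
a=cv2.resize(T[160:300,140:440],None,fx=2.66,fy=2.66,interpolation=cv2.INTER_CUBIC)
b=cv2.resize(S[180:330,150:410],None,fx=3,fy=3,interpolation=cv2.INTER_CUBIC)[:,:800]
cv2.imwrite("pics/a.png",a);cv2.imwrite("pics/b.png",b)
E
```

```text
stand [0.512 0.426 0.048] scene px [241. 288.]
plate [0.638 0.189 0.02 ] scene px [271. 224.]
collar [0.513 0.274 0.036] scene px [291. 255.]
hopper [0.509 0.123 0.058] scene px [333. 217.]
cover [ 0.481 -0.058  0.034] scene px [380. 200.]
bottle [0.654 0.329 0.098] scene px [222. 217.]
tally [0.62  0.467 0.022] scene px [186. 286.]
timer [0.691 0.397 0.065] scene px [187. 238.]
```

View pics/a.png

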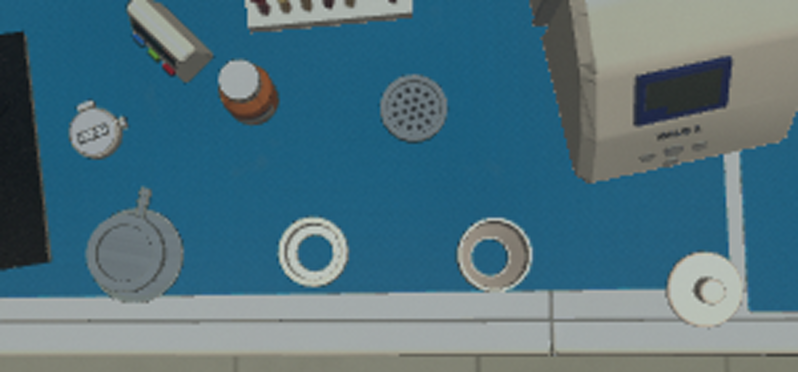

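View pics/b.png

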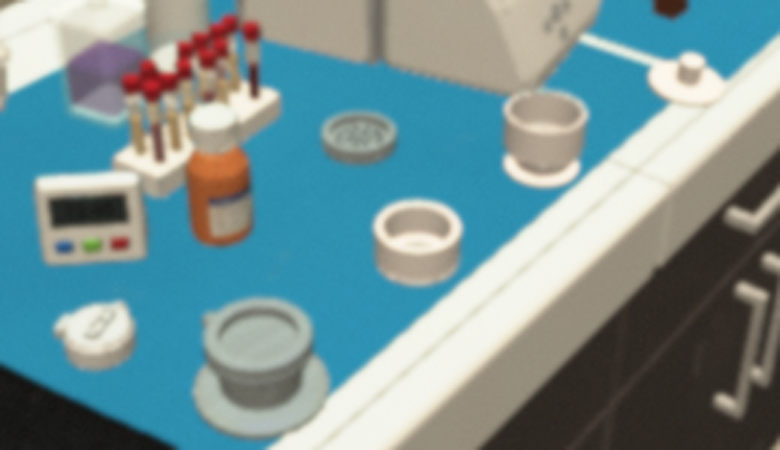

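All parts are upright, and the pixel positions agree between the two views to within a few px. I'll swing to the work area at x≈0.35 to clear the rack, turning the tool to yaw 90° so the fingers close along x.

```bash
python3 -m crank '[{"hand":-1,"slide":[0.2,1,0],"dr":[0,0,0.7]},{"hand":-1,"slide":[0.2,1,0],"dr":[0,0,0.7]},{"hand":-1,"slide":[0.2,1,0],"dr":[0,0,0.7]},{"hand":-1,"slide":[0.2,1,0],"dr":[0,0,0.7]},{"hand":-1,"slide":[0.2,1,0],"dr":[0,0,0.7]},{"hand":-1,"slide":[0.2,1,0],"dr":[0,0,0.7]},{"hand":-1,"slide":[0.2,1,0],"dr":[0,0,0.7]},{"hand":-1,"slide":[0.2,1,0],"dr":[0,0,0.7]},{"hand":-1,"slide":[0.2,1,0],"dr":[0,0,0.7]},{"hand":-1,"slide":[0.2,1,0],"dr":[0,0,0.7]}]' 60
```

```text
time_s: 1.1
tool_pos: [0.3493, -0.0306, 0.304]
tool_rot: [0.0, 0.877, 0.481, 0.0]
ft_force: [1.2, -0.4, 0.5]
finger_gap: 0.0853
grasp_force: 0.0
```

```bash
python3 -m crank '[{"hand":-1,"slide":[0.1,0.2,0],"dr":[0,0,0.2]},{"hand":-1,"slide":[0.15,0.3,0],"dr":[0,0,0.4]},{"hand":-1,"slide":[0.2,0.4,0],"dr":[0,0,0.6]},{"hand":-1,"slide":[0.3,0.41,0],"dr":[0,0,0.72]},{"hand":-1,"slide":[0.4,0.41,-0.05],"dr":[0,0,0.72]},{"hand":-1,"slide":[0.5,0.41,-0.1],"dr":[0,0,0.72]},{"hand":-1,"slide":[0.57,0.41,-0.2],"dr":[0,0,0.72]},{"hand":-1,"slide":[0.57,0.41,-0.2],"dr":[0,0,0.72]},{"hand":-1,"slide":[0.57,0.41,-0.2],"dr":[0,0,0.72]},{"hand":-1,"slide":[0.57,0.41,-0.2],"dr":[0,0,0.72]}]'
python3 - <<'E'
from h import *
st=monitor.read_state();im=cams.capture("wrist");cv2.imwrite("pics/w1.png",im)
print(st["tool_pos"],st["tool_rot"])
E
```

```text
time_s: 2.1
tool_pos: [0.6351, 0.1723, 0.2005]
tool_rot: [-0.001, 0.707, 0.707, -0.002]
ft_force: [-1.1, -0.1, 0.5]
finger_gap: 0.0851
grasp_force: 0.0
[0.63512918 0.17226537 0.20049965] [-0.00144208  0.70745999  0.70674937 -0.00190042]
```

View pics/w1.png

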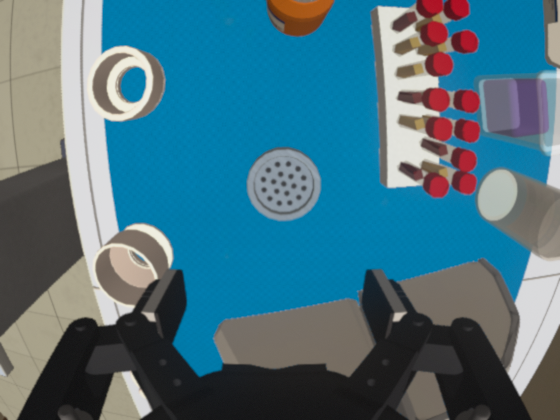

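Wrist view: the plate is centred at (284,184), with the collar (127,83), hopper (135,265) and bottle (300,10) also in view. I'll fit the rim circles.

```bash
cat >> h.py <<'E'
from scipy.optimize import least_squares
def rim(im,name,guess,z,r,st=None):
    """centre of a rim of radius r at height z near guess xy: silhouette against the blue mat, far half only"""
    hsv=cv2.cvtColor(im,cv2.COLOR_BGR2HSV)
    blue=((abs(hsv[...,0].astype(int)-101)<14)&(hsv[...,1]>130)).astype(np.uint8)
    m=cv2.morphologyEx(1-blue,cv2.MORPH_OPEN,np.ones((3,3)))
    cs,_=cv2.findContours(m,cv2.RETR_EXTERNAL,cv2.CHAIN_APPROX_NONE)
    o=ray(name,(0,0),st)[0][:2]
    c=np.array(guess,float)
    P=np.array([plane(name,p,z,st)[:2] for k in cs for p in k[:,0] ])
    for i in range(8):
        v=P-c;d=np.hypot(*v.T);tol=[.02,.012,.008,.006,.005,.004,.003,.003][i]
        u=(c-o)/np.linalg.norm(c-o)
        k=(abs(d-r)<tol)&(v@u>-.2*r)
        s=least_squares(lambda x:np.hypot(*(P[k]-x).T)-r,c,loss="soft_l1",f_scale=.001);c=s.x
    return c,k.sum(),np.hypot(*(P[k]-c).T).std()
E
python3 - <<'E'
from h import *
st=monitor.read_state();im=cv2.imread("pics/w1.png");print(cv2.cvtColor(im,cv2.COLOR_BGR2HSV)[150,200])
print("plate",rim(im,"wrist",(.638,.189),.02,.03,st))
print("collar",rim(im,"wrist",(.513,.274),.036,.03,st))
print("hopper",rim(im,"wrist",(.509,.123),.058,.031,st))
T=cv2.imread("pics/top0.png");print(cv2.cvtColor(T,cv2.COLOR_BGR2HSV)[230,225])
for n,g,z,r in [("plate",(.638,.189),.02,.03),("collar",(.513,.274),.036,.03),("hopper",(.509,.123),.058,.031),("stand",(.512,.426),.008,.042),("cover",(.481,-.058),.012,.033)]: print(n,rim(T,"top",g,z,r))
E
```

```text
[ 98 255 170]Traceback (most recent call last):
  File "<stdin>", line 3, in <module>
  File "h.py", line 32, in rim
    P=np.array([plane(name,p,z,st)[:2] for k in cs for p in k[:,0] ])
                ~~~~~^^^^^^^^^^^^^
  File "h.py", line 15, in plane
    o,d=ray(name,px,st);return o+d*(z-o[2])/d[2]
        ~~~^^^^^^^^^^^^
  File "h.py", line 6, in ray
    m=cams.camera_model(name);K=m["intrinsics"]
ValueError: time passes only in moves, steps and waits
```

```bash
sed -i 's/^def q(v)/from functools import lru_cache\n@lru_cache\ndef cm(n): return cams.camera_model(n)\ndef q(v)/; s/m=cams.camera_model(name)/m=cm(name)/' h.py
python3 - <<'E'
from h import *
st=monitor.read_state();im=cv2.imread("pics/w1.png")
print("plate",rim(im,"wrist",(.638,.189),.02,.03,st))
print("collar",rim(im,"wrist",(.513,.274),.036,.03,st))
print("hopper",rim(im,"wrist",(.509,.123),.058,.031,st))
T=cv2.imread("pics/top0.png")
for n,g,z,r in [("plate",(.638,.189),.02,.03),("collar",(.513,.274),.036,.03),("hopper",(.509,.123),.058,.031),("stand",(.512,.426),.008,.042),("cover",(.481,-.058),.012,.033)]: print(n,rim(T,"top",g,z,r))
E
```

```text
plate (array([0.64151089, 0.19036438]), np.int64(115), np.float64(0.0002883587510721643))
collar (array([0.51236917, 0.27781409]), np.int64(49), np.float64(0.0008167031157913353))
hopper (array([0.509, 0.123]), np.int64(0), np.float64(nan))
plate (array([0.638, 0.189]), np.int64(0), np.float64(nan))
collar (array([0.513, 0.274]), np.int64(0), np.float64(nan))
hopper (array([0.509, 0.123]), np.int64(0), np.float64(nan))
stand (array([0.512, 0.426]), np.int64(0), np.float64(nan))
cover (array([ 0.49744952, -0.06561261]), np.int64(17), np.float64(0.0012861847551428184))
  ret = _var(a, axis=axis, dtype=dtype, out=out, ddof=ddof,
  arrmean = um.true_divide(arrmean, div, out=arrmean,
  ret = ret.dtype.type(ret / rcount)
```

```bash
sed -i 's/RETR_EXTERNAL/RETR_LIST/' h.py
python3 - <<'E'
from h import *
I={"tool_pos":np.zeros(3),"tool_rot":[1,0,0,0]}
for p in [(364,270),(386,320),(187,270),(163,320),(175,300)]:
    o,d=ray("wrist",p,I);s=1 if p[0]>273 else -1;P=o+d*((s*.0425-o[1])/d[1]);print(p,P.round(4))
im=cv2.imread("pics/w1.png");cv2.imwrite("pics/f.png",cv2.resize(im[240:360,120:420],None,fx=2.6,fy=2.6))
st=monitor.read_state();print(st["tool_pos"],st["time_s"])
print("hopper",rim(im,"wrist",(.509,.123),.058,.031,st))
T=cv2.imread("pics/top0.png")
for n,g,z,r in [("plate",(.638,.189),.02,.03),("collar",(.513,.274),.036,.03),("hopper",(.509,.123),.058,.031),("stand",(.512,.426),.008,.042),("cover",(.481,-.058),.012,.033)]: print(n,rim(T,"top",g,z,r))
E
```

```text
(364, 270) [0.0082 0.0425 0.0604]
(386, 320) [0.0065 0.0425 0.0236]
(187, 270) [ 0.0065 -0.0425  0.0635]
(163, 320) [ 0.0068 -0.0425  0.0231]
(175, 300) [ 0.0047 -0.0425  0.0402]
[0.63454835 0.17227822 0.20247727] 2.15
hopper (array([0.509, 0.123]), np.int64(0), np.float64(nan))
plate (array([0.63842875, 0.1891209 ]), np.int64(41), np.float64(0.0009138236429420846))
collar (array([0.51326502, 0.27500293]), np.int64(43), np.float64(0.0008213338012252411))
hopper (array([0.50858601, 0.12336803]), np.int64(43), np.float64(0.0008201122596811531))
stand (array([0.51182999, 0.43387163]), np.int64(47), np.float64(0.0012723311381393878))
cover (array([ 0.4798212 , -0.06411398]), np.int64(25), np.float64(0.0010192452672123469))
  ret = _var(a, axis=axis, dtype=dtype, out=out, ddof=ddof,
  arrmean = um.true_divide(arrmean, div, out=arrmean,
  ret = ret.dtype.type(ret / rcount)
```

View pics/f.png

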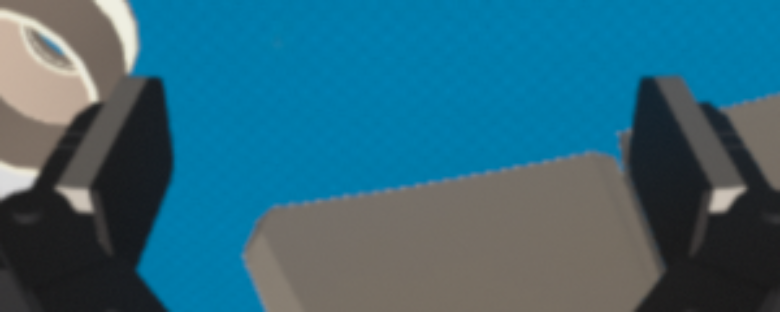

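The open fingertips sit about 61 mm ahead of the TCP, so about 67 mm at a 60 mm gap. The plate is at (0.6415, 0.1904), and its grip needs the tips at z≈8 mm, which means TCP z 0.075.

```bash
python3 -m crank '[{"hand":-1,"slide":[0.014,0.036,-0.08],"dr":[0,0,0]},{"hand":-1,"slide":[0.014,0.036,-0.16],"dr":[0,0,0]},{"hand":-1,"slide":[0.014,0.036,-0.22],"dr":[0,0,0]},{"hand":-1,"slide":[0.014,0.036,-0.254],"dr":[0,0,0]},{"hand":-1,"slide":[0.014,0.036,-0.254],"dr":[0,0,0]},{"hand":0.6,"slide":[0.014,0.036,-0.254],"dr":[0,0,0]},{"hand":0.6,"slide":[0.014,0.036,-0.254],"dr":[0,0,0]},{"hand":0.6,"slide":[0.014,0.036,-0.254],"dr":[0,0,0]},{"hand":0.6,"slide":[0.014,0.036,-0.254],"dr":[0,0,0]},{"hand":0.6,"slide":[0.014,0.036,-0.254],"dr":[0,0,0]}]' 60; python3 -m crank '[{"hand":1,"slide":[0,0,0],"dr":[0,0,0]},{"hand":1,"slide":[0,0,0],"dr":[0,0,0]},{"hand":1,"slide":[0,0,0.02],"dr":[0,0,0]},{"hand":1,"slide":[0,0,0.06],"dr":[0,0,0]},{"hand":1,"slide":[0,0,0.15],"dr":[0,0,0]},{"hand":1,"slide":[0,0,0.25],"dr":[0,0,0]},{"hand":1,"slide":[0,0,0.25],"dr":[0,0,0]}]'
```

```text
time_s: 3.15
tool_pos: [0.6425, 0.1905, 0.0801]
tool_rot: [0.001, 0.707, 0.707, 0.001]
ft_force: [-4.9, -0.3, 14.6]
finger_gap: 0.0571
grasp_force: 61.5
time_s: 3.85
tool_pos: [0.6436, 0.1907, 0.2112]
tool_rot: [0.003, 0.707, 0.707, 0.005]
ft_force: [0.4, 0.6, -0.9]
finger_gap: 0.0569
grasp_force: 64.8
```

Run:
```python
from h import *
st=monitor.read_state();im=cams.capture("wrist");cv2.imwrite("pics/w2.png",im)
print(st["tool_pos"],st["tool_rot"],st["ft_force"])
```

```text
[0.64358819 0.19074709 0.21117651] [0.00342923 0.7073151  0.70687297 0.00491835] [ 0.40387305  0.55865741 -0.87588877]
```

View pics/w2.png

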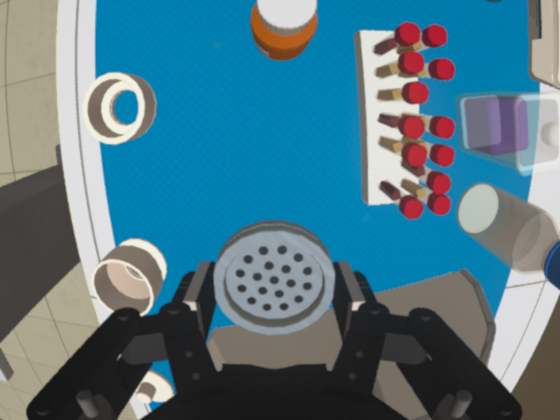

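```bash
python3 -m crank '[{"hand":1,"slide":[0,0,0],"dr":[0,0,0]},{"hand":1,"slide":[0,0,0],"dr":[0,0,0]},{"hand":1,"slide":[0,0,0],"dr":[0,0,0]}]'
python3 - <<'E'
from h import *
I={"tool_pos":np.zeros(3),"tool_rot":[1,0,0,0]}
st=monitor.read_state();print(st["tool_pos"],st["tool_rot"],st["joints"])
im=cams.capture("wrist");cv2.imwrite("pics/w3.png",im)
# bottom arc of mat-contrast rim (far half, up in image) : fit z by radius 30
hsv=cv2.cvtColor(im,cv2.COLOR_BGR2HSV);b=((abs(hsv[...,0].astype(int)-101)<14)&(hsv[...,1]>130))
pts=[]
for u in range(222,328,3):
    col=b[:260,u];v=len(col)-1
    v=np.where(col)[0].max();pts.append((u,v+.5))
print(pts[::5])
rays=[ray("wrist",p,I) for p in pts]
def f(x): 
    # centre x,y fixed plane z
    return [np.hypot(*( (o+d*(x[2]-o[2])/d[2])[:2]-x[:2]))-.03 for o,d in rays]
s=least_squares(f,[0,0,.055],loss="soft_l1",f_scale=.001);print(s.x,np.std(s.fun))
for z in (.05,.06,.07): print(z,least_squares(lambda x:f([x[0],x[1],z]),[0,0],loss="soft_l1",f_scale=.001).x)
E
```

```text
time_s: 4.2
tool_pos: [0.6413, 0.1903, 0.2008]
tool_rot: [-0.001, 0.707, 0.707, -0.001]
ft_force: [0.6, 0.1, -1.3]
finger_gap: 0.0568
grasp_force: 64.8
[0.64134582 0.19028504 0.20076842] [-5.53596402e-04  7.07390767e-01  7.06822054e-01 -7.61516982e-04] [1.73355779e-01 3.94656550e-01 1.33952256e+00 3.23446577e-05
 1.40929623e+00 1.74154830e-01]
[(222, np.float64(247.5)), (237, np.float64(231.5)), (252, np.float64(223.5)), (267, np.float64(220.5)), (282, np.float64(220.5)), (297, np.float64(223.5)), (312, np.float64(232.5)), (327, np.float64(249.5))]
[-0.00111287 -0.00041864  0.07365907] 0.00016794935903740202
0.05 [0.06363794 0.00010277]
0.06 [ 0.00365986 -0.00050199]
0.07 [ 0.00015326 -0.00044185]
```

Run:
```python
from h import *
I={"tool_pos":np.zeros(3),"tool_rot":[1,0,0,0]}
for p in [(208,262),(340,262)]:
  for h in (.0285,.030,.034):
    o,d=ray("wrist",p,I);s=1 if p[0]>273 else -1;P=o+d*((s*h-o[1])/d[1]);print(p,P.round(4))
im=cv2.imread("pics/w3.png");cv2.imwrite("pics/f3.png",cv2.resize(im[200:350,170:380],None,fx=3.6,fy=3.6))
```

```text
(208, 262) [ 0.0184 -0.0285  0.0502]
(208, 262) [ 0.0149 -0.03    0.0567]
(208, 262) [ 0.0056 -0.034   0.074 ]
(340, 262) [0.017  0.0285 0.0528]
(340, 262) [0.0136 0.03   0.0592]
(340, 262) [0.0044 0.034  0.0763]
```

View pics/f3.png

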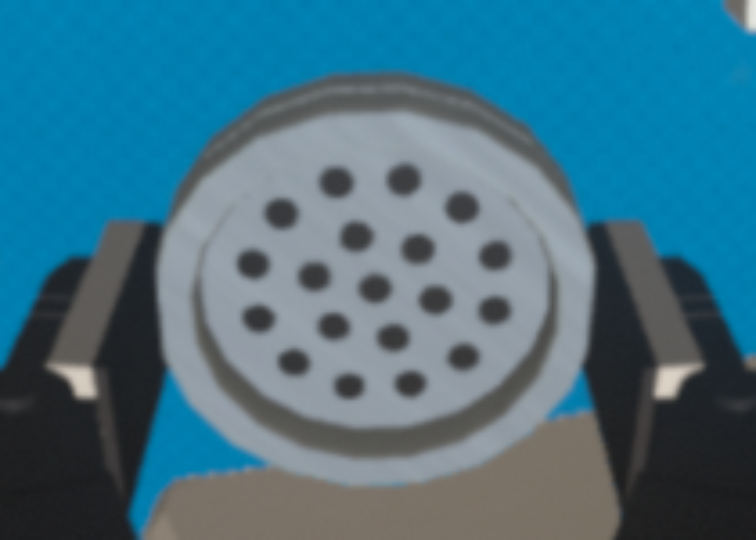

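The plate is held level, with its disc bottom 74 mm ahead of the TCP. Next I'll move short of the stand and measure it with the wrist camera.

```bash
python3 -m crank '[{"hand":1,"slide":[-0.06,0.02,0.04],"dr":[0,0,0]},{"hand":1,"slide":[-0.14,0.08,0.04],"dr":[0,0,0]},{"hand":1,"slide":[-0.2,0.16,0.04],"dr":[0,0,0]},{"hand":1,"slide":[-0.24,0.24,0.04],"dr":[0,0,0]},{"hand":1,"slide":[-0.26,0.31,0.04],"dr":[0,0,0]},{"hand":1,"slide":[-0.26,0.34,0.04],"dr":[0,0,0]},{"hand":1,"slide":[-0.26,0.34,0.04],"dr":[0,0,0]},{"hand":1,"slide":[-0.26,0.34,0.04],"dr":[0,0,0]},{"hand":1,"slide":[-0.26,0.34,0.04],"dr":[0,0,0]}]'
python3 - <<'E'
from h import *
st=monitor.read_state();print(st["tool_pos"],st["tool_rot"])
im=cams.capture("wrist");cv2.imwrite("pics/w4.png",im)
print(rim(im,"wrist",(.512,.43),.008,.042,st), proj("wrist",(.512,.43,.048),st),proj("wrist",(.512,.43,.0),st))
E
```

```text
time_s: 5.15
tool_pos: [0.5122, 0.3593, 0.2215]
tool_rot: [0.0, 0.708, 0.706, -0.0]
ft_force: [0.1, -0.0, -1.0]
finger_gap: 0.0569
grasp_force: 64.9
[0.51217339 0.3592549  0.22154261] [ 4.37736775e-07  7.07773923e-01  7.06438908e-01 -3.79490534e-04]
(array([0.51307916, 0.43683124]), np.int64(126), np.float64(0.0006736021252658942)) [274.0348467  119.60105636] [273.99902789 116.87287765]
```

View pics/w4.png

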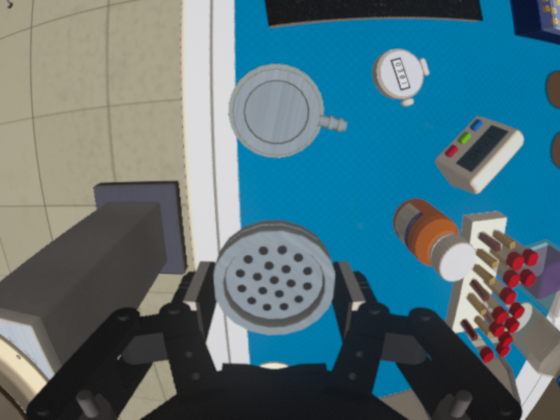

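The stand foot fits at (0.513, 0.437) and the bore centre agrees. Placing the plate.

```bash
python3 -m crank '[{"hand":1,"slide":[0.003,0.06,0],"dr":[0,0,0]},{"hand":1,"slide":[0.003,0.12,0],"dr":[0,0,0]},{"hand":1,"slide":[0.003,0.157,-0.05],"dr":[0,0,0]},{"hand":1,"slide":[0.003,0.157,-0.1],"dr":[0,0,0]},{"hand":1,"slide":[0.003,0.157,-0.15],"dr":[0,0,0]},{"hand":1,"slide":[0.003,0.157,-0.17],"dr":[0,0,0]},{"hand":1,"slide":[0.003,0.157,-0.18],"dr":[0,0,0]},{"hand":1,"slide":[0.003,0.157,-0.19],"dr":[0,0,0]},{"hand":1,"slide":[0.003,0.157,-0.198],"dr":[0,0,0]},{"hand":1,"slide":[0.003,0.157,-0.198],"dr":[0,0,0]}]';python3 -m crank '[{"hand":1,"slide":[0,0,0],"dr":[0,0,0]},{"hand":1,"slide":[0,0,0],"dr":[0,0,0]}]'
```

```text
time_s: 6.2
tool_pos: [0.5133, 0.4388, 0.1231]
tool_rot: [-0.0, 0.707, 0.707, 0.0]
ft_force: [0.3, -0.1, -0.6]
finger_gap: 0.0567
grasp_force: 64.9
time_s: 6.4
tool_pos: [0.5133, 0.439, 0.1234]
tool_rot: [0.0, 0.707, 0.707, 0.0]
ft_force: [-0.5, 0.5, -1.4]
finger_gap: 0.0565
grasp_force: 64.9
```

```bash
python3 -m crank '[{"hand":1,"slide":[0,-0.002,-0.003],"dr":[0,0,0]},{"hand":1,"slide":[0,-0.002,-0.003],"dr":[0,0,0]},{"hand":-1,"slide":[0,-0.002,-0.003],"dr":[0,0,0]},{"hand":-1,"slide":[0,-0.002,-0.003],"dr":[0,0,0]},{"hand":-1,"slide":[0,-0.002,-0.003],"dr":[0,0,0]},{"hand":-1,"slide":[0,-0.002,0.03],"dr":[0,0,0]},{"hand":-1,"slide":[0,-0.06,0.12],"dr":[0,0,0]},{"hand":-1,"slide":[0,-0.15,0.2],"dr":[0,0,0]},{"hand":-1,"slide":[0,-0.15,0.2],"dr":[0,0,0]},{"hand":-1,"slide":[0,-0.15,0.2],"dr":[0,0,0]}]'
python3 - <<'E'
from h import *
st=monitor.read_state();print(st["tool_pos"],st["tool_rot"])
im=cams.capture("wrist");cv2.imwrite("pics/w5.png",im)
c=proj("wrist",(.513,.437,.05),st).astype(int);print(c)
cv2.imwrite("pics/f5.png",cv2.resize(im[max(0,c[1]-70):c[1]+70,c[0]-90:c[0]+90],None,fx=4,fy=4))
print("collar",rim(im,"wrist",(.512,.277),.036,.03,st))
E
```

```text
time_s: 7.4
tool_pos: [0.5138, 0.363, 0.2259]
tool_rot: [0.001, 0.708, 0.706, 0.002]
ft_force: [0.3, 0.3, 0.0]
finger_gap: 0.0853
grasp_force: 0.0
[0.51381842 0.36297104 0.225922  ] [5.91852442e-04 7.07928591e-01 7.06281234e-01 1.89153497e-03]
[272 115]
collar (array([0.51478512, 0.27717667]), np.int64(85), np.float64(0.000521870005543224))
```

View pics/f5.png

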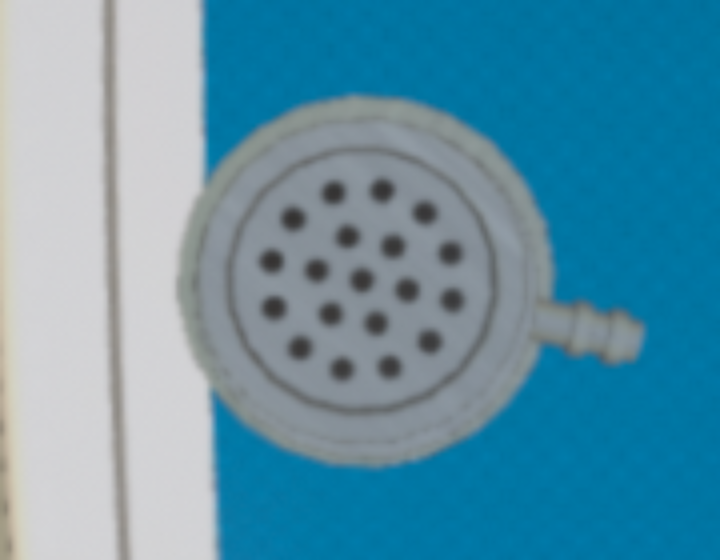

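The plate sits concentric in the cup. Next is the collar.

```bash
python3 -m crank '[{"hand":-1,"slide":[0,-0.1,0],"dr":[0,0,0]},{"hand":-1,"slide":[0,-0.2,-0.02],"dr":[0,0,0]},{"hand":-1,"slide":[0,-0.25,-0.05],"dr":[0,0,0]},{"hand":-1,"slide":[0,-0.25,-0.05],"dr":[0,0,0]},{"hand":-1,"slide":[0,-0.25,-0.05],"dr":[0,0,0]},{"hand":-1,"slide":[0,-0.25,-0.05],"dr":[0,0,0]}]'
python3 - <<'E'
from h import *
s5={"tool_pos":[0.51381842,0.36297104,0.225922],"tool_rot":[5.91852442e-04,7.07928591e-01,7.06281234e-01,1.89153497e-03]}
print("plate seated",plane("wrist",(272.5,115.2),.054,s5))
st=monitor.read_state();print(st["tool_pos"],st["tool_rot"])
im=cams.capture("wrist");cv2.imwrite("pics/w6.png",im)
print("collar",rim(im,"wrist",(.513,.277),.036,.03,st))
E
```

```text
time_s: 8.05
tool_pos: [0.5132, 0.24, 0.1976]
tool_rot: [-0.0, 0.707, 0.707, -0.0]
ft_force: [-0.4, -0.1, 0.1]
finger_gap: 0.0854
grasp_force: 0.0
plate seated [0.51324472 0.4375007  0.054     ]
[0.51318808 0.24001224 0.19759022] [-2.61403696e-04  7.07014881e-01  7.07198595e-01 -1.90561119e-04]
collar (array([0.51455418, 0.27766604]), np.int64(125), np.float64(0.0005447854489788682))
```

```bash
python3 -m crank '[{"hand":-1,"slide":[0.003,0.075,-0.05],"dr":[0,0,0]},{"hand":-1,"slide":[0.003,0.075,-0.12],"dr":[0,0,0]},{"hand":-1,"slide":[0.003,0.075,-0.19],"dr":[0,0,0]},{"hand":-1,"slide":[0.003,0.075,-0.229],"dr":[0,0,0]},{"hand":-1,"slide":[0.003,0.075,-0.229],"dr":[0,0,0]},{"hand":-1,"slide":[0.003,0.075,-0.229],"dr":[0,0,0]}]' 50; python3 -m crank '[{"hand":1,"slide":[0,0,0],"dr":[0,0,0]},{"hand":1,"slide":[0,0,0],"dr":[0,0,0]},{"hand":1,"slide":[0,0,0],"dr":[0,0,0]},{"hand":1,"slide":[0,0,0],"dr":[0,0,0]},{"hand":1,"slide":[0,0,0],"dr":[0,0,0]},{"hand":1,"slide":[0,0,0],"dr":[0,0,0]}]'
```

```text
time_s: 8.7
tool_pos: [0.5149, 0.2771, 0.084]
tool_rot: [-0.0, 0.707, 0.707, 0.0]
ft_force: [0.2, 0.7, 0.2]
finger_gap: 0.0852
grasp_force: 0.0
time_s: 9.3
tool_pos: [0.5153, 0.2767, 0.0853]
tool_rot: [0.0, 0.707, 0.707, 0.001]
ft_force: [-2.9, 1.1, 10.7]
finger_gap: 0.0579
grasp_force: 52.6
```

```bash
python3 -m crank '[{"hand":1,"slide":[0,0,0.04],"dr":[0,0,0]},{"hand":1,"slide":[0,0,0.12],"dr":[0,0,0]},{"hand":1,"slide":[0,0.06,0.2],"dr":[0,0,0]},{"hand":1,"slide":[0,0.14,0.23],"dr":[0,0,0]},{"hand":1,"slide":[0,0.22,0.23],"dr":[0,0,0]},{"hand":1,"slide":[-0.003,0.28,0.23],"dr":[0,0,0]},{"hand":1,"slide":[-0.003,0.318,0.23],"dr":[0,0,0]},{"hand":1,"slide":[-0.003,0.318,0.23],"dr":[0,0,0]},{"hand":1,"slide":[-0.003,0.318,0.23],"dr":[0,0,0]},{"hand":1,"slide":[-0.003,0.318,0.23],"dr":[0,0,0]}]'
python3 - <<'E'
from h import *
st=monitor.read_state();print(st["tool_pos"],st["tool_rot"])
im=cams.capture("wrist");cv2.imwrite("pics/w7.png",im)
E
```

```text
time_s: 10.3
tool_pos: [0.5133, 0.4346, 0.1988]
tool_rot: [0.0, 0.708, 0.707, 0.0]
ft_force: [1.0, -1.8, -1.7]
finger_gap: 0.0577
grasp_force: 54.4
[0.51331718 0.43459658 0.19876981] [7.61559177e-05 7.07576065e-01 7.06637176e-01 8.80408565e-05]
```

View pics/w7.png

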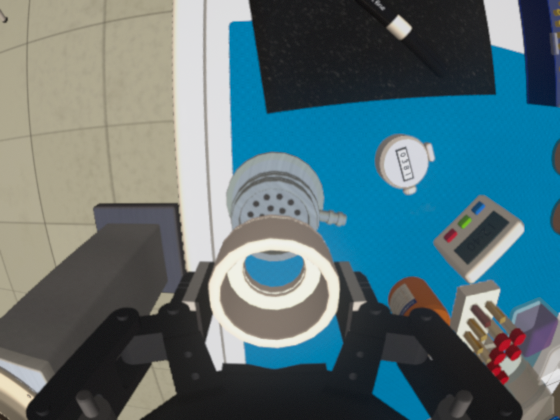

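The collar is held level over the stand. Lowering it.

```bash
python3 -m crank '[{"hand":1,"slide":[0,0.003,-0.04],"dr":[0,0,0]},{"hand":1,"slide":[0,0.003,-0.07],"dr":[0,0,0]},{"hand":1,"slide":[0,0.003,-0.09],"dr":[0,0,0]},{"hand":1,"slide":[0,0.003,-0.1],"dr":[0,0,0]},{"hand":1,"slide":[0,0.003,-0.112],"dr":[0,0,0]},{"hand":1,"slide":[0,0.003,-0.112],"dr":[0,0,0]},{"hand":1,"slide":[0,0.003,-0.112],"dr":[0,0,0]}]'
```

```text
time_s: 11.05
tool_pos: [0.5133, 0.4369, 0.1428]
tool_rot: [-0.0, 0.707, 0.707, 0.0]
ft_force: [-0.3, 0.5, -1.3]
finger_gap: 0.0573
grasp_force: 54.4
```

```bash
python3 -m crank '[{"hand":1,"slide":[0,0,-0.002],"dr":[0,0,0]},{"hand":-1,"slide":[0,0,-0.002],"dr":[0,0,0]},{"hand":-1,"slide":[0,0,-0.002],"dr":[0,0,0]},{"hand":-1,"slide":[0,0,-0.002],"dr":[0,0,0]},{"hand":-1,"slide":[0,0,0.06],"dr":[0,0,0]},{"hand":-1,"slide":[0,-0.04,0.14],"dr":[0,0,0]},{"hand":-1,"slide":[0,-0.12,0.18],"dr":[0,0,0]},{"hand":-1,"slide":[0,-0.15,0.18],"dr":[0,0,0]},{"hand":-1,"slide":[0,-0.15,0.18],"dr":[0,0,0]},{"hand":-1,"slide":[0,-0.15,0.18],"dr":[0,0,0]}]'
python3 - <<'E'
from h import *
st=monitor.read_state();print(st["tool_pos"],st["tool_rot"])
im=cams.capture("wrist");cv2.imwrite("pics/w8.png",im)
c=proj("wrist",(.5132,.4375,.092),st);print(c)
# white bright rim of the collar
x0,y0=int(c[0]-75),max(0,int(c[1]-75))
cv2.imwrite("pics/f8.png",cv2.resize(im[y0:y0+150,x0:x0+150],None,fx=3.9,fy=3.9))
cv2.imwrite("pics/s8.png",cams.capture("scene")); print(x0,y0)
E
```

```text
time_s: 12.05
tool_pos: [0.5131, 0.362, 0.2317]
tool_rot: [-0.0, 0.708, 0.707, -0.0]
ft_force: [-0.3, 0.7, 0.1]
finger_gap: 0.0853
grasp_force: 0.0
[0.51305116 0.36199137 0.23173492] [-3.00677923e-04  7.07564155e-01  7.06648983e-01 -3.00055017e-04]
[274.70536275 115.05303921]
199 40
```

View pics/f8.png

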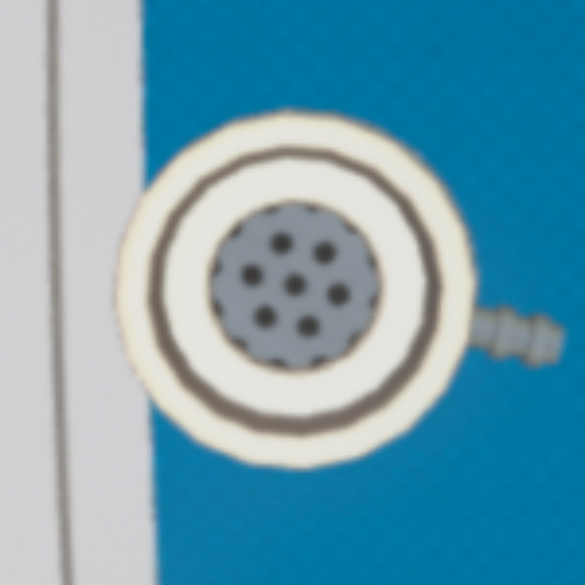

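The collar is concentric and seated (rim centre about (275,114), as predicted). Next is the hopper.

```bash
python3 -m crank '[{"hand":-1,"slide":[0,-0.1,0],"dr":[0,0,0]},{"hand":-1,"slide":[0,-0.2,0],"dr":[0,0,0]},{"hand":-1,"slide":[0,-0.3,0],"dr":[0,0,0]},{"hand":-1,"slide":[-0.004,-0.4,0],"dr":[0,0,0]},{"hand":-1,"slide":[-0.008,-0.5,0],"dr":[0,0,0]},{"hand":-1,"slide":[-0.008,-0.53,0],"dr":[0,0,0]},{"hand":-1,"slide":[-0.008,-0.53,0],"dr":[0,0,0]},{"hand":-1,"slide":[-0.008,-0.53,0],"dr":[0,0,0]},{"hand":-1,"slide":[-0.008,-0.53,0],"dr":[0,0,0]}]'
python3 - <<'E'
from h import *
st=monitor.read_state();print(st["tool_pos"],st["tool_rot"])
im=cams.capture("wrist");cv2.imwrite("pics/w9.png",im)
print("hopper",rim(im,"wrist",(.509,.123),.058,.031,st))
E
```

```text
time_s: 13.05
tool_pos: [0.5093, 0.0983, 0.2321]
tool_rot: [-0.0, 0.707, 0.707, -0.0]
ft_force: [0.3, -1.1, 0.1]
finger_gap: 0.0857
grasp_force: 0.0
[0.50927378 0.0982932  0.23212852] [-2.86349155e-04  7.06815538e-01  7.07397845e-01 -5.00454946e-05]
hopper (array([0.51063111, 0.124197  ]), np.int64(96), np.float64(0.0004725651561872027))
```

View pics/w9.png

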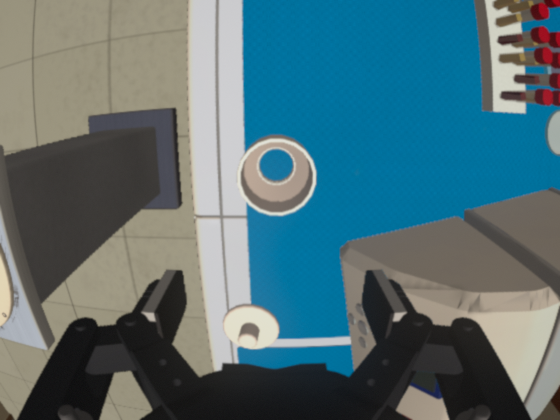

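Run:
```python
from h import *
s={"tool_pos":[.50927,.09829,.23213],"tool_rot":[0,.70682,.70740,0]}
for z in (0,.05,.1,.15): print(z,plane("top",(362,226),z).round(3),plane("wrist",(342,248),z,s).round(3),plane("wrist",(346,300),z,s).round(3),"cover",plane("wrist",(252,327),.012,s).round(3))
```

```text
0 [0.58  0.031 0.   ] [0.581 0.036 0.   ] [ 0.592 -0.03   0.   ] cover [ 0.484 -0.058  0.012]
0.05 [0.575 0.04  0.05 ] [0.569 0.06  0.05 ] [0.578 0.005 0.05 ] cover [ 0.484 -0.058  0.012]
0.1 [0.569 0.049 0.1  ] [0.557 0.084 0.1  ] [0.564 0.039 0.1  ] cover [ 0.484 -0.058  0.012]
0.15 [0.564 0.058 0.15 ] [0.545 0.108 0.15 ] [0.551 0.074 0.15 ] cover [ 0.484 -0.058  0.012]
```

```bash
python3 -m crank '[{"hand":-1,"slide":[0.003,0.052,-0.04],"dr":[0,0,0]},{"hand":-1,"slide":[0.003,0.052,-0.12],"dr":[0,0,0]},{"hand":-1,"slide":[0.003,0.052,-0.2],"dr":[0,0,0]},{"hand":-1,"slide":[0.003,0.052,-0.266],"dr":[0,0,0]},{"hand":-1,"slide":[0.003,0.052,-0.266],"dr":[0,0,0]},{"hand":-1,"slide":[0.003,0.052,-0.266],"dr":[0,0,0]}]' 40; python3 -m crank '[{"hand":1,"slide":[0,0,0],"dr":[0,0,0]},{"hand":1,"slide":[0,0,0],"dr":[0,0,0]},{"hand":1,"slide":[0,0,0],"dr":[0,0,0]},{"hand":1,"slide":[0,0,0],"dr":[0,0,0]},{"hand":1,"slide":[0,0,0],"dr":[0,0,0]},{"hand":1,"slide":[0,0,0],"dr":[0,0,0]}]'; python3 -m crank '[{"hand":1,"slide":[0,0,0.04],"dr":[0,0,0]},{"hand":1,"slide":[0,0,0.12],"dr":[0,0,0]},{"hand":1,"slide":[0,0,0.2],"dr":[0,0,0]},{"hand":1,"slide":[0,0,0.28],"dr":[0,0,0]},{"hand":1,"slide":[0,0,0.28],"dr":[0,0,0]},{"hand":1,"slide":[0,0,0.28],"dr":[0,0,0]}]'
```

```text
time_s: 13.7
tool_pos: [0.5108, 0.1236, 0.1]
tool_rot: [-0.0, 0.707, 0.707, -0.0]
ft_force: [1.2, -0.2, 0.1]
finger_gap: 0.0853
grasp_force: 0.0
time_s: 14.3
tool_pos: [0.5115, 0.1231, 0.1016]
tool_rot: [0.001, 0.707, 0.707, 0.001]
ft_force: [-3.6, 1.5, 11.0]
finger_gap: 0.0609
grasp_force: 40.9
time_s: 14.9
tool_pos: [0.5108, 0.1229, 0.2409]
tool_rot: [0.001, 0.707, 0.707, 0.001]
ft_force: [-0.2, 0.5, -1.5]
finger_gap: 0.0607
grasp_force: 44.5
```

```bash
python3 -m crank '[{"hand":1,"slide":[0,0.08,0],"dr":[0,0,0]},{"hand":1,"slide":[0,0.17,0],"dr":[0,0,0]},{"hand":1,"slide":[0,0.26,0],"dr":[0,0,0]},{"hand":1,"slide":[0,0.35,0],"dr":[0,0,0]},{"hand":1,"slide":[0.005,0.44,0],"dr":[0,0,0]},{"hand":1,"slide":[0.005,0.53,0],"dr":[0,0,0]},{"hand":1,"slide":[0.005,0.6,0],"dr":[0,0,0]},{"hand":1,"slide":[0.005,0.627,0],"dr":[0,0,0]},{"hand":1,"slide":[0.005,0.627,0],"dr":[0,0,0]},{"hand":1,"slide":[0.005,0.627,0],"dr":[0,0,0]}]';python3 -m crank '[{"hand":1,"slide":[0,0,-0.03],"dr":[0,0,0]},{"hand":1,"slide":[0,0,-0.05],"dr":[0,0,0]},{"hand":1,"slide":[0,0,-0.06],"dr":[0,0,0]},{"hand":1,"slide":[0,0,-0.07],"dr":[0,0,0]},{"hand":1,"slide":[0,0,-0.07],"dr":[0,0,0]},{"hand":1,"slide":[0,0,-0.07],"dr":[0,0,0]}]'
python3 - <<'E'
from h import *
im=cams.capture("wrist");cv2.imwrite("pics/w10.png",im)
E
```

```text
time_s: 15.9
tool_pos: [0.513, 0.4357, 0.2385]
tool_rot: [-0.0, 0.707, 0.707, -0.001]
ft_force: [0.2, 0.2, -1.8]
finger_gap: 0.0612
grasp_force: 44.4
time_s: 16.5
tool_pos: [0.5132, 0.4363, 0.2046]
tool_rot: [-0.0, 0.707, 0.707, 0.0]
ft_force: [1.3, -0.3, -0.7]
finger_gap: 0.0608
grasp_force: 44.4
```

View pics/w10.png

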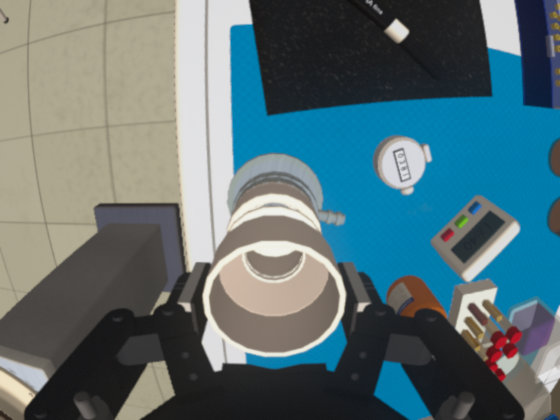

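The hopper is held upright above the collar and in line with it. I'll lower it, release, and rise to look.

```bash
python3 -m crank '[{"hand":1,"slide":[0,0.001,-0.012],"dr":[0,0,0]},{"hand":1,"slide":[0,0.001,-0.022],"dr":[0,0,0]},{"hand":1,"slide":[0,0.001,-0.031],"dr":[0,0,0]},{"hand":1,"slide":[0,0.001,-0.031],"dr":[0,0,0]},{"hand":1,"slide":[0,0.001,-0.031],"dr":[0,0,0]},{"hand":1,"slide":[0,0.001,-0.031],"dr":[0,0,0]}]';python3 -m crank '[{"hand":1,"slide":[0,0,-0.002],"dr":[0,0,0]},{"hand":-1,"slide":[0,0,-0.002],"dr":[0,0,0]},{"hand":-1,"slide":[0,0,-0.002],"dr":[0,0,0]},{"hand":-1,"slide":[0,0,-0.002],"dr":[0,0,0]},{"hand":-1,"slide":[0,0,0.06],"dr":[0,0,0]},{"hand":-1,"slide":[0,-0.04,0.14],"dr":[0,0,0]},{"hand":-1,"slide":[0,-0.12,0.18],"dr":[0,0,0]},{"hand":-1,"slide":[0,-0.15,0.18],"dr":[0,0,0]},{"hand":-1,"slide":[0,-0.15,0.18],"dr":[0,0,0]},{"hand":-1,"slide":[0,-0.15,0.18],"dr":[0,0,0]}]'
python3 - <<'E'
from h import *
st=monitor.read_state();print(st["tool_pos"],st["tool_rot"])
im=cams.capture("wrist");cv2.imwrite("pics/w11.png",im)
print(proj("wrist",(.5133,.4377,.144),st),[proj("wrist",(.5133+a,.4377+b,.144),st).round(1) for a,b in ((.031,0),(-.031,0),(0,.031),(0,-.031))])
S=cams.capture("scene");cv2.imwrite("pics/s11.png",S)
a=cv2.resize(im[20:200,190:370],(540,540)[:2]);c=proj("scene",(.513,.437,.09)).astype(int)
b=cv2.resize(S[c[1]-60:c[1]+80,c[0]-33:c[0]+33],(254,540));cv2.imwrite("pics/f11.png",np.hstack([a,b]));print(c)
E
```

```text
time_s: 17.15
tool_pos: [0.5131, 0.4368, 0.1888]
tool_rot: [-0.0, 0.707, 0.707, -0.0]
ft_force: [-0.6, 1.1, -1.3]
finger_gap: 0.0611
grasp_force: 44.4
time_s: 18.15
tool_pos: [0.5131, 0.3619, 0.2781]
tool_rot: [-0.0, 0.708, 0.707, -0.0]
ft_force: [-0.1, 0.2, 0.5]
finger_gap: 0.0852
grasp_force: 0.0
[0.51308602 0.36194874 0.27809799] [-3.01034503e-04  7.07588741e-01  7.06624324e-01 -3.84465033e-04]
[274.84903838 114.97190051] [array([324.2, 115.7]), array([225.5, 115.7]), array([274.8,  66. ]), array([274.8, 163.4])]
[234 273]
```

View pics/f11.png

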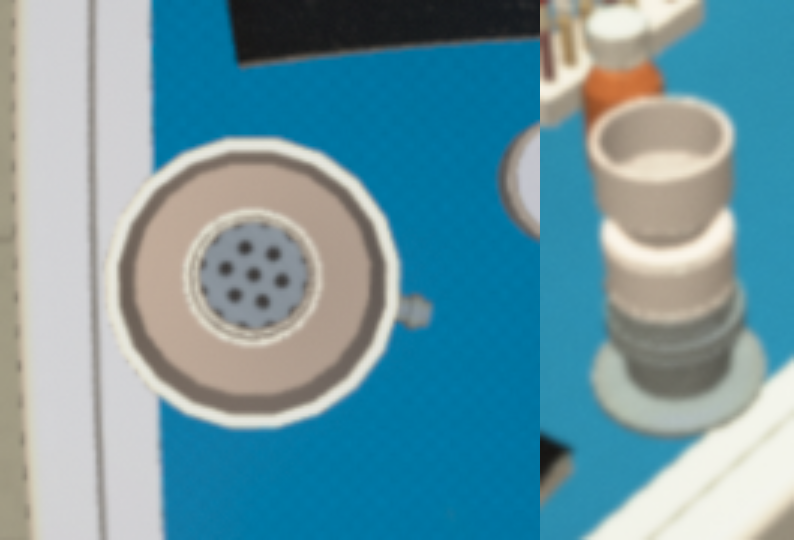

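The hopper's rim centre and diameter match the prediction, so it is seated. Next is the cover.

```bash
python3 -m crank '[{"hand":-1,"slide":[-0.02,-0.09,0],"dr":[0,0,0]},{"hand":-1,"slide":[-0.04,-0.18,0],"dr":[0,0,0]},{"hand":-1,"slide":[-0.07,-0.27,0],"dr":[0,0,0]},{"hand":-1,"slide":[-0.07,-0.36,0],"dr":[0,0,0]},{"hand":-1,"slide":[-0.07,-0.45,0],"dr":[0,0,0]},{"hand":-1,"slide":[-0.07,-0.54,0],"dr":[0,0,0]},{"hand":-1,"slide":[-0.07,-0.63,0],"dr":[0,0,0]},{"hand":-1,"slide":[-0.06,-0.72,0],"dr":[0,0,0]},{"hand":-1,"slide":[-0.06,-0.81,-0.05],"dr":[0,0,0]},{"hand":-1,"slide":[-0.06,-0.9,-0.1],"dr":[0,0,0]}]'; python3 -m crank '[{"hand":-1,"slide":[0,0,0],"dr":[0,0,0]},{"hand":-1,"slide":[0,0,0],"dr":[0,0,0]}]'
python3 - <<'E'
from h import *
st=monitor.read_state();print(st["tool_pos"],st["tool_rot"])
im=cams.capture("wrist");cv2.imwrite("pics/w12.png",im)
c=proj("wrist",(.483,-.06,.034),st);print(c)
g=cv2.cvtColor(im,cv2.COLOR_BGR2HSV);print(g[int(c[1]),int(c[0])])
cv2.imwrite("pics/f12.png",cv2.resize(im[int(c[1])-70:int(c[1])+70,int(c[0])-90:int(c[0])+90],None,fx=4,fy=4))
E
```

```text
time_s: 19.25
tool_pos: [0.4834, -0.0868, 0.2296]
tool_rot: [0.0, 0.707, 0.707, 0.0]
ft_force: [1.0, -0.5, 0.6]
finger_gap: 0.0849
grasp_force: 0.0
time_s: 19.45
tool_pos: [0.4832, -0.0858, 0.2294]
tool_rot: [-0.001, 0.708, 0.706, -0.0]
ft_force: [0.0, 0.8, 0.9]
finger_gap: 0.0854
grasp_force: 0.0
[ 0.48324023 -0.08582152  0.22935224] [-1.04320933e-03  7.07846546e-01  7.06365369e-01 -3.80062655e-04]
[274.31485037 172.33122085]
[ 30  10 226]
```

View pics/f12.png

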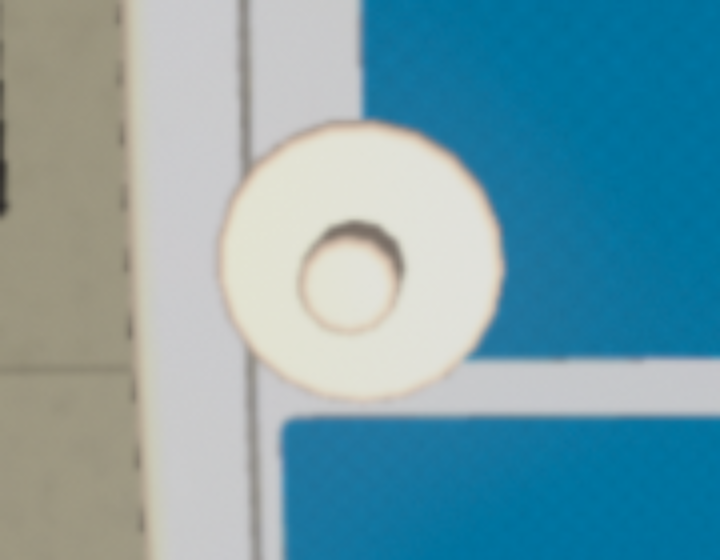

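Run:
```python
from h import *
st=monitor.read_state()
print(plane("wrist",(274.25,167.25),.012,st),plane("wrist",(271.25,173),.034,st))
T=cv2.imread("pics/top0.png")
print(rim(T,"top",(.481,-.06),.012,.033))
for k in range(2): print(plane("top",(405+k,268),.034),plane("top",(405,268.5),.012))
cv2.imwrite("pics/t12.png",cv2.resize(T[235:300,370:440],None,fx=8,fy=8,interpolation=cv2.INTER_CUBIC))
```

```text
[ 0.48342785 -0.0595329   0.012     ] [ 0.48088531 -0.06008311  0.034     ]
(array([ 0.4798212 , -0.06411398]), np.int64(25), np.float64(0.001019245267216072))
[ 0.48101704 -0.05612834  0.034     ] [ 0.48007645 -0.06221913  0.012     ]
[ 0.48100825 -0.05836205  0.034     ] [ 0.48007645 -0.06221913  0.012     ]
```

View pics/t12.png

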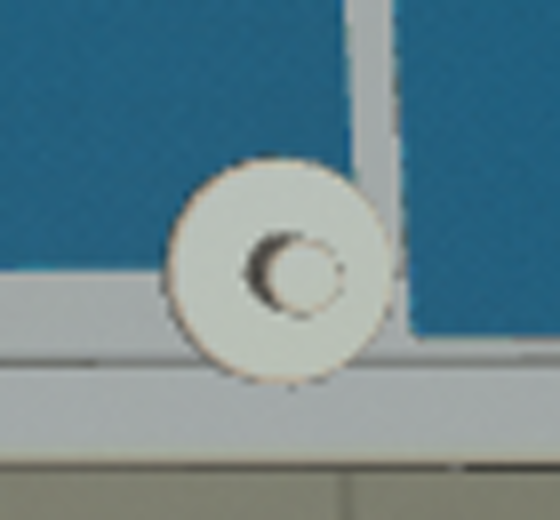

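The cover may be tilted slightly, since it lies across the mat edge (knob top about (0.481,-0.060)). The pads closing along x should straighten it.

```bash
python3 -m crank '[{"hand":-1,"slide":[-0.003,0.052,-0.04],"dr":[0,0,0]},{"hand":-1,"slide":[-0.003,0.052,-0.12],"dr":[0,0,0]},{"hand":-1,"slide":[-0.003,0.052,-0.2],"dr":[0,0,0]},{"hand":-1,"slide":[-0.003,0.052,-0.26],"dr":[0,0,0]},{"hand":-1,"slide":[-0.003,0.052,-0.279],"dr":[0,0,0]},{"hand":-1,"slide":[-0.003,0.052,-0.279],"dr":[0,0,0]},{"hand":-1,"slide":[-0.003,0.052,-0.279],"dr":[0,0,0]}]' 40; python3 -m crank '[{"hand":1,"slide":[0,0,0],"dr":[0,0,0]},{"hand":1,"slide":[0,0,0],"dr":[0,0,0]},{"hand":1,"slide":[0,0,0],"dr":[0,0,0]},{"hand":1,"slide":[0,0,0],"dr":[0,0,0]},{"hand":1,"slide":[0,0,0],"dr":[0,0,0]},{"hand":1,"slide":[0,0,0],"dr":[0,0,0]},{"hand":1,"slide":[0,0,0],"dr":[0,0,0]},{"hand":1,"slide":[0,0,0],"dr":[0,0,0]},{"hand":1,"slide":[0,0,0],"dr":[0,0,0]},{"hand":1,"slide":[0,0,0],"dr":[0,0,0]}]'
```

```text
time_s: 20.2
tool_pos: [0.4826, -0.0592, 0.0924]
tool_rot: [0.001, 0.707, 0.707, 0.0]
ft_force: [0.2, -0.4, -0.0]
finger_gap: 0.0854
grasp_force: 0.0
time_s: 21.2
tool_pos: [0.4818, -0.0596, 0.0912]
tool_rot: [0.0, 0.707, 0.707, 0.0]
ft_force: [-0.6, 0.0, 5.7]
finger_gap: 0.0197
grasp_force: 38.8
```

```bash
python3 -m crank '[{"hand":1,"slide":[0,0,0.03],"dr":[0,0,0]},{"hand":1,"slide":[0,0,0.1],"dr":[0,0,0]},{"hand":1,"slide":[-0.02,0,0.19],"dr":[0,0,0]},{"hand":1,"slide":[-0.02,0,0.28],"dr":[0,0,0]},{"hand":1,"slide":[-0.02,0.06,0.35],"dr":[0,0,0]},{"hand":1,"slide":[-0.02,0.14,0.4],"dr":[0,0,0]},{"hand":1,"slide":[0,0.23,0.4],"dr":[0,0,0]},{"hand":1,"slide":[0,0.32,0.4],"dr":[0,0,0]},{"hand":1,"slide":[0.02,0.41,0.4],"dr":[0,0,0]},{"hand":1,"slide":[0.04,0.5,0.4],"dr":[0,0,0]}]'; python3 -m crank '[{"hand":1,"slide":[0.02,0.09,0],"dr":[0,0,0]},{"hand":1,"slide":[0.023,0.18,0],"dr":[0,0,0]},{"hand":1,"slide":[0.023,0.27,0],"dr":[0,0,0]},{"hand":1,"slide":[0.023,0.36,0],"dr":[0,0,0]},{"hand":1,"slide":[0.023,0.44,0],"dr":[0,0,0]},{"hand":1,"slide":[0.023,0.48,0],"dr":[0,0,0]},{"hand":1,"slide":[0.023,0.495,0],"dr":[0,0,0]},{"hand":1,"slide":[0.023,0.495,0],"dr":[0,0,0]},{"hand":1,"slide":[0.023,0.495,0],"dr":[0,0,0]},{"hand":1,"slide":[0.023,0.495,0],"dr":[0,0,0]}]'
python3 - <<'E'
from h import *
im=cams.capture("wrist");S=cams.capture("scene");c=proj("scene",(.513,.437,.15)).astype(int)
cv2.imwrite("pics/w13.png",np.hstack([im[150:350,130:400],cv2.resize(S[c[1]-60:c[1]+60,c[0]-70:c[0]+70],(233,200))]))
E
```

```text
time_s: 22.2
tool_pos: [0.5014, 0.1924, 0.291]
tool_rot: [0.0, 0.707, 0.707, 0.0]
ft_force: [0.8, -1.2, -1.7]
finger_gap: 0.02
grasp_force: 39.3
time_s: 23.2
tool_pos: [0.5134, 0.4368, 0.2911]
tool_rot: [0.0, 0.708, 0.706, 0.0]
ft_force: [0.2, -1.1, -1.3]
finger_gap: 0.0201
grasp_force: 39.3
```

View pics/w13.png

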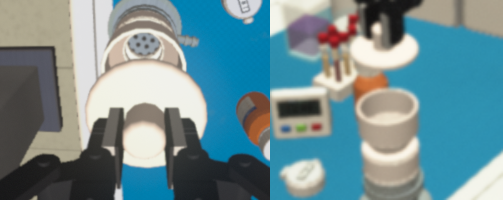

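The cover is held level above the hopper. I've now viewed 18 pictures, over the limit of 14, so I'll go by numbers from here and lower it slowly while watching the force.

```bash
python3 -m crank '[{"hand":1,"slide":[0,0.002,-0.05],"dr":[0,0,0]},{"hand":1,"slide":[0,0.002,-0.08],"dr":[0,0,0]},{"hand":1,"slide":[0,0.002,-0.1],"dr":[0,0,0]},{"hand":1,"slide":[0,0.002,-0.11],"dr":[0,0,0]},{"hand":1,"slide":[0,0.002,-0.118],"dr":[0,0,0]},{"hand":1,"slide":[0,0.002,-0.118],"dr":[0,0,0]},{"hand":1,"slide":[0,0.002,-0.118],"dr":[0,0,0]}]';python3 -m crank '[{"hand":1,"slide":[0,0,-0.002],"dr":[0,0,0]},{"hand":1,"slide":[0,0,-0.003],"dr":[0,0,0]},{"hand":1,"slide":[0,0,-0.003],"dr":[0,0,0]}]'
```

```text
time_s: 24.0
tool_pos: [0.5133, 0.439, 0.2324]
tool_rot: [0.0, 0.707, 0.707, 0.0]
ft_force: [0.6, 0.2, -1.3]
finger_gap: 0.02
grasp_force: 39.3
time_s: 24.3
tool_pos: [0.5132, 0.439, 0.2307]
tool_rot: [0.0, 0.707, 0.707, 0.0]
ft_force: [0.3, 0.1, -0.0]
finger_gap: 0.0201
grasp_force: 39.4
```

```bash
python3 -m crank '[{"hand":1,"slide":[0,-0.002,0],"dr":[0,0,0]},{"hand":1,"slide":[0,-0.002,-0.002],"dr":[0,0,0]},{"hand":1,"slide":[0,-0.002,-0.002],"dr":[0,0,0]}]';python3 -m crank '[{"hand":-1,"slide":[0,0,0],"dr":[0,0,0]},{"hand":-1,"slide":[0,0,0],"dr":[0,0,0]},{"hand":-1,"slide":[0,0,0],"dr":[0,0,0]},{"hand":-1,"slide":[0,0,0],"dr":[0,0,0]},{"hand":-1,"slide":[0,0,0],"dr":[0,0,0]},{"hand":-1,"slide":[0,0,0.06],"dr":[0,0,0]},{"hand":-1,"slide":[0,-0.03,0.14],"dr":[0,0,0]},{"hand":-1,"slide":[0,-0.11,0.18],"dr":[0,0,0]},{"hand":-1,"slide":[0,-0.15,0.18],"dr":[0,0,0]},{"hand":-1,"slide":[0,-0.15,0.18],"dr":[0,0,0]}]'; python3 -m crank '[{"hand":-1,"slide":[0,0,0],"dr":[0,0,0]},{"hand":-1,"slide":[0,0,0],"dr":[0,0,0]}]';python3 - <<'E'
from h import *
st=monitor.read_state();print(st["tool_pos"])
im=cams.capture("wrist");S=cams.capture("scene");cv2.imwrite("pics/w14.png",im);cv2.imwrite("pics/s14.png",S)
# cover disc rim (top z .150, r 33) and knob top (z .172, r 11): bright circle edges
for z in (.144,.150,.156): print(z,rim(im,"wrist",(.513,.438),z,.033,st))
g=cv2.GaussianBlur(cv2.cvtColor(im,cv2.COLOR_BGR2GRAY),(3,3),0)
for r0,r1 in ((12,30),(45,62)):
    h=cv2.HoughCircles(g[40:200,200:350],cv2.HOUGH_GRADIENT,1,20,param1=80,param2=14,minRadius=r0,maxRadius=r1)
    print(None if h is None else (h[0,:3]+[200,40,0]).round(1))
for P,r in (((.5133,.4378,.172),.011),((.5133,.4378,.150),.033)):
    a=proj("wrist",P,st);b=proj("wrist",np.add(P,[r,0,0]),st);print("expect",a.round(1),(b-a).round(1))
E
```

```text
time_s: 24.6
tool_pos: [0.5132, 0.4382, 0.2301]
tool_rot: [-0.0, 0.707, 0.707, 0.001]
ft_force: [-0.3, 1.5, 6.2]
finger_gap: 0.0197
grasp_force: 39.6
time_s: 25.6
tool_pos: [0.5134, 0.3609, 0.3206]
tool_rot: [0.0, 0.708, 0.706, 0.001]
ft_force: [-0.5, 0.0, 0.7]
finger_gap: 0.085
grasp_force: 0.0
time_s: 25.8
tool_pos: [0.5131, 0.3635, 0.3189]
tool_rot: [-0.0, 0.707, 0.707, -0.0]
ft_force: [0.5, 0.1, -0.2]
finger_gap: 0.085
grasp_force: 0.0
[0.513078   0.36351359 0.31886233]
0.144 (array([0.513937  , 0.43675251]), np.int64(105), np.float64(0.0006943964856141693))
0.15 (array([0.51334215, 0.43780194]), np.int64(105), np.float64(0.0006662815342151435))
0.156 (array([0.51285695, 0.43889095]), np.int64(105), np.float64(0.0006878419350355436))
[[274.5 116.5  16.1]
 [254.5  97.5  15.5]]
[[274.5 118.5  46.6]]
expect [274.9 116.5] [16.6  0.1]
expect [274.8 115.2] [45.   0.6]
```

Contact came at the expected height, and the cover rim (0.5133, 0.4378) and knob both fit the seated prediction. Handing in.

```bash
python3 -c "
from workcell import order
print(order.close_job())"
```

```text
the job is handed in; nothing more can be done
None
```

The filter unit is back together on its stand (plate, collar, hopper, cover), each seated by measurement, all released and the job handed in at about 26 s with no verdict returned; the bottle, timer and tally were never touched, but I viewed 18 pictures against the limit of 14.

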